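# Feel for the binding rack bar

### The arm

A 6-joint arm with a two-finger parallel gripper is mounted at the origin on the work surface. World frame = base frame: x ahead of the robot, y to its left, z up, the work surface at z = 0. Lengths are in m, angles in rad, forces in N, time in s.
With the tool pointing down it reaches from about 0.375 to 0.975 m from the base axis. Payload 3.8 kg.
Tool frame: the origin (TCP) lies midway between the tips of the shut fingers; the grasp point (between the pads) lies 19 mm behind it (r.grasp_offset is the distance from the TCP to the grasp point, in m); z points along the fingers, y is the line along which they close (so a half turn about z gives the same grasp; the last joint's range is limited). The gripper opens to 88 mm and grips with 3 to 60 N. Pads are 18 mm wide; open, the fingers measure 123 mm over their backs; the gripper's body (75 mm by 187 mm) begins 45 mm behind the grasp point.
Start: joints at [-1.24, 0.264, 1.604, -0, 1.274, -0.037], TCP at [0.243, -0.63, 0.239] pointing down, gripper open.
Joint ranges: [-2.63, 2.63], [-0.94, 2.18], [0.31, 2.57], [-1.31, 4.45], [0, 2.66], [-2.55, 2.55]. Speed limits (rad/s): [2.57, 2.57, 3.14, 3.14, 3.14, 3.14].

### API

Orientations are given as a unit quaternion [x, y, z, w].
In Python, from station import sense, viewer, ticket, nets, r gives the robot as it stands.
- The arm moves only by the tool send_rows, never from a script. Its argument "plan" is a list that holds one entry, the list of rows, each a list of 7 numbers: the shift along the tool's x, y, z in cm, then the turn, a rotation vector about the tool's x, y, z in degrees, then the finger opening in cm, from 0 to 8.81. In form: [[[dx, dy, dz, wx, wy, wz, fingers], ...]]. A call has 1 to 8 rows; each row shifts and turns the commanded pose from where the row before left it, along the tool's axes as they then stand; what a row does not reach is not made up. A row lasts 1/12 s, in which the tool goes at most 41.7 mm and 7.16 degrees, less where a joint would pass 70% of its speed; a pose out of reach is approached as far as the arm can. A call with a gripper value outside its range is refused whole. The fingers move at their own pace and stop on an object; "newtons" is the grip in N (left out, the last holds). Time passes only in rows, so rows that do not move let the fingers close. It gives the time, the measured TCP pose, the force, the opening and the grip force at its end, in the units of the state.
- sense(): the state, without advancing time (a new reading comes with each control period).
- viewer.read_camera(name): name is "side" or "top" or "wrist"; returns (picture, depth): 400x640x3 uint8, red, green, blue; 400x640 float32, m along the optical axis (not along the pixel's ray), 0 where there is no reading.
- viewer.calibration(name): a dict with "fovy" (degrees; the focal length in pixels is half the picture's height over the tangent of half this angle, whatever the lens; pixels are square), "cx", "cy" (the principal point, pixels), "R" (3x3) and "t" (3): a world point X has camera coordinates R X + t. Camera axes: x right, y down, z forward; pixel columns grow to the right and rows downward; lengths in m; the calibration is good to about 2 mm. A picture is of the moment at which its call begins: read the wrist's pose just before it. calibration takes no time and is no camera call; for the wrist camera it gives the pose at the moment of the call.
- ticket.sign_off(): hands the job in; it is judged then, once.
Trained networks look in the newest picture that a camera, given by its name, has taken for a name from the list of things; names that differ only in an ending like _2 or _b are one class to them, and where a whole thing is asked for, a point or a joint stands for the part that bears it (a point fixed in the world has none). Each returns a list of dicts, best first, with "p" (0 to 1); they miss things now and then, are a little off and sometimes report something else, mostly with a low value. They report only what shows in the picture. A call takes as long as a camera call.
- nets.recognise(query, camera): "at" ([column, row] in pixels, amid what is visible of it).
- nets.tip_of(query, camera): "at" ([column, row] in pixels: a listed point, or the origin of a listed thing).
The state is a dict: "time": time; "joints": joint angles; "qvel": joint speeds; "effort": joint torques, N m; "ee_pos": TCP position; "eef_rot": TCP orientation; "contact_force": force on the tool from outside, world axes, zero at the start; "wrist_torque": the same for the moment, N m; "opening": opening from 0.0 (shut) to 1.0 (fully open); "grasp_force": force on a finger pad.
Only numpy, scipy, OpenCV 4.12 (cv2) and the standard library are available. Lean on these libraries where they do the work, as an engineer would, in place of code of your own. Each camera call takes 0.05 s, during which the arm holds its last target. There are 200 camera calls.

### The job

Before the two cup racks are carried off, test the hinges of their swing-out retaining bars, the porcelain rack's first and then the glass rack's: swing each bar slowly from open towards closed, feeling for binding, until it is closed or binds. Leave the bar that swings freely fully closed; never force the one that binds (stop once the knob pushes back with about 5 N) but swing it back until it is fully open. Let go of both and leave the cups and everything else on the desk where they stand.

Things in the scene. Friction and masses are not known exactly. Their poses are not given: they have to be found in the camera images.
- porcelain_rack: light bamboo rack holding two white porcelain cups; its bar carries a white knob post. Fixed; 184 mm wide (y), 105 mm deep, three slots open to the front (-x of the rack), one empty; cup rims 48 mm above its underside. Origin: centre of its underside, on the tea board; +x to its back, +y to its left, where the hinge drum stands in front of the slots.
- porcelain_bar (a joint): angle of the porcelain rack's bar about its upright hinge (rad). 0 = fully open on its stop, sticking straight out from the rack's front; grows counter-clockwise seen from above; 1.571 = fully closed on its stop, lying across the rack's front. Starts nearly open (under 0.4), stays where it is left. A healthy hinge drags evenly, about 1 N at the knob, all the way.
- porcelain_knob (a point): grip point on the porcelain bar's knob, an upright round post 16 mm in diameter at the bar's free end, 120 mm from the hinge axis. The point is on the post's axis, 90 mm above the desk; the post rises from the bar's top (58 mm above the desk) to 114 mm. Pinch it from above; the flat steel bar is 12 mm wide.
- porcelain_hinge (a point): point on the porcelain bar's upright hinge axis, 53 mm above the desk, at the bar's mid-height. Hinge drum 72 mm in diameter below, brass cap on top. If this hinge is the binding one: from a point between 0.55 and 1.05 rad on, resistance climbs like a spring, about 0.5 N at the knob per mm; over 15 N damages it.
- glass_rack: darker wood rack holding two green glass cups; its bar carries a green knob post. Fixed; 184 mm wide (y), 105 mm deep, three slots open to the front (-x of the rack), one empty; cup rims 48 mm above its underside. Origin: centre of its underside, on the tea board; +x to its back, +y to its left, where the hinge drum stands in front of the slots.
- glass_bar (a joint): angle of the glass rack's bar about its upright hinge (rad). 0 = fully open on its stop, sticking straight out from the rack's front; grows counter-clockwise seen from above; 1.571 = fully closed on its stop, lying across the rack's front. Starts nearly open (under 0.4), stays where it is left. A healthy hinge drags evenly, about 1 N at the knob, all the way.
- glass_knob (a point): grip point on the glass bar's knob, an upright round post 16 mm in diameter at the bar's free end, 120 mm from the hinge axis. The point is on the post's axis, 90 mm above the desk; the post rises from the bar's top (58 mm above the desk) to 114 mm. Pinch it from above; the flat steel bar is 12 mm wide.
- glass_hinge (a point): point on the glass bar's upright hinge axis, 53 mm above the desk, at the bar's mid-height. Hinge drum 72 mm in diameter below, brass cap on top. If this hinge is the binding one: from a point between 0.55 and 1.05 rad on, resistance climbs like a spring, about 0.5 N at the knob per mm; over 15 N damages it.
- tea_board: fixed dark board, 460 x 180 mm, 12 mm thick, carrying both racks side by side, 230 mm apart and square to it; which rack is left and which right changes. Origin: its underside. One of the two bars' hinges binds; it cannot be seen which. Let go, it springs back to where the binding began; it cannot be closed without damage.
- porcelain_cup1: loose white porcelain tea cup, 48 mm across, 38 mm tall, standing in a slot of its rack; origin at the centre of its underside. Leave alone.
- porcelain_cup2: loose white porcelain tea cup, 48 mm across, 38 mm tall, standing in a slot of its rack; origin at the centre of its underside. Leave alone.
- glass_cup1: loose green glass tea cup, 48 mm across, 38 mm tall, standing in a slot of its rack; origin at the centre of its underside. Leave alone.
- glass_cup2: loose green glass tea cup, 48 mm across, 38 mm tall, standing in a slot of its rack; origin at the centre of its underside. Leave alone.
- gaiwan: loose brown stoneware gaiwan on its saucer, 104 mm across, 91 mm tall; origin at the centre of its underside. Leave alone.
- strainer: loose steel tea strainer, bowl 68 mm across, 34 mm tall, with a 66 mm dark handle; origin under the bowl. Leave alone.
- pitcher: loose clear glass pitcher with a handle, 72 mm across, 85 mm tall; origin at the centre of its underside. Leave alone.
- caddy: loose blue ceramic tea caddy, 72 mm across, 110 mm tall; origin at the centre of its underside. Leave alone.

How it is judged:
By the outcome, as a careful person would: the job done as asked, in the order asked, and still so for the second after the job is handed in, with the robot touching nothing.
It also fails if it takes over 72 s, if anything falls off the work surface, if the arm or the gripper's body presses on something with over 40 N, if the wrist force passes 120 N, or if a joint passes its speed limit or range.

## Working session

There is one attempt and no reset: what is moved stays moved. The work goes in short steps, Python scripts to look and compute and a tool call to move; the robot and the scene stay as the last step left them, time stands still between calls to the robot, and variables do not carry over. Pictures are saved under pics/ and viewed, at most 10 in all, crops included, and the job is handed in when it is done.

Besides the shell and the picture viewer there is one more tool, called after ">>>" as name([rows], argument=value, ...), one row to a line, values as JSON. send_rows: Moves the arm, as the interface text tells. Its arguments: {"type":"object","properties":{"plan":{"type":"array"},"newtons":{"type":"number"}},"required":["plan"]}

```bash
mkdir -p pics; ls
cat > h.py <<'E'
import numpy as np, cv2
from station import sense, viewer, ticket, nets, r
from scipy.spatial.transform import Rotation as Ro
def ray(cam,px):
    c=viewer.calibration(cam); f=200/np.tan(np.radians(c["fovy"])/2)
    R=np.array(c["R"]);t=np.array(c["t"])
    d=R.T@np.array([(px[0]-c["cx"])/f,(px[1]-c["cy"])/f,1]); return -R.T@t,d
def atz(cam,px,z):
    o,d=ray(cam,px); return o+d*(z-o[2])/d[2]
def atdepth(cam,px,dep):
    o,d=ray(cam,px); return o+d*dep
def proj(cam,X):
    c=viewer.calibration(cam); f=200/np.tan(np.radians(c["fovy"])/2)
    p=np.array(c["R"])@X+np.array(c["t"]); return p[:2]/p[2]*f+[c["cx"],c["cy"]]
E
python3 - <<'E'
from h import *
np.set_printoptions(precision=4,suppress=True)
s=sense(); print(s["time"],s["ee_pos"],s["eef_rot"],s["contact_force"])
ims=[]
for c in ("top","side"):
    p,d=viewer.read_camera(c); cv2.imwrite(f"pics/{c}0.png",p[:,:,::-1])
    for q,z in (("porcelain_knob",.09),("porcelain_hinge",.053),("glass_knob",.09),("glass_hinge",.053),("tea_board",0),("porcelain_rack",.012),("glass_rack",.012)):
        for x in nets.tip_of(q,c)[:2]:
            print(c,q,round(x["p"],2),x["at"],atz(c,x["at"],z))
E
```

```text
pics
0.0 [ 0.2425 -0.6292  0.2374] [ 0.9831  0.1829 -0.0002 -0.0011] [-0.1799 -0.0925  0.5363]
top porcelain_knob 0.47 [365.4, 208.9] [ 0.5016 -0.1554  0.09  ]
top porcelain_hinge 0.88 [346.9, 172.4] [ 0.6131 -0.1062  0.053 ]
top porcelain_hinge 0.5 [285.2, 212.0] [0.4949 0.0678 0.053 ]
top glass_knob 0.74 [283.9, 212.5] [0.4877 0.0691 0.09  ]
top tea_board 0.69 [333.7, 151.8] [ 0.689  -0.0696  0.    ]
top porcelain_rack 0.78 [374.3, 149.3] [ 0.6955 -0.1904  0.012 ]
top glass_rack 0.74 [296.0, 151.4] [0.6847 0.0433 0.012 ]
top glass_rack 0.22 [352.5, 147.5] [ 0.6999 -0.1252  0.012 ]
side porcelain_knob 0.65 [335.4, 190.1] [ 0.497  -0.1619  0.09  ]
side porcelain_knob 0.49 [338.9, 338.7] [0.3821 0.4999 0.09  ]
side porcelain_hinge 0.77 [296.9, 204.8] [ 0.6168 -0.1053  0.053 ]
side porcelain_hinge 0.44 [362.5, 177.9] [ 0.4252 -0.3438  0.053 ]
side glass_knob 0.71 [322.6, 227.5] [0.4963 0.0752 0.09  ]
side glass_hinge 0.74 [286.3, 238.5] [0.6014 0.0967 0.053 ]
side tea_board 0.8 [269.2, 219.8] [ 0.708  -0.0798  0.    ]
side porcelain_rack 0.55 [279.5, 201.4] [ 0.7009 -0.1882  0.012 ]
side porcelain_rack 0.55 [274.6, 209.9] [ 0.7018 -0.1272  0.012 ]
side glass_rack 0.72 [263.0, 235.6] [0.6944 0.0345 0.012 ]
```

Run:
```python
import cv2
a=cv2.imread("pics/top0.png")[80:330,200:520]; cv2.imwrite("pics/top0c.png",cv2.resize(a,(768,600),interpolation=cv2.INTER_CUBIC))
a=cv2.imread("pics/side0.png")[120:370,200:520]; cv2.imwrite("pics/side0c.png",cv2.resize(a,(768,600),interpolation=cv2.INTER_CUBIC))
```

```text
(no output)
```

View pics/top0c.png

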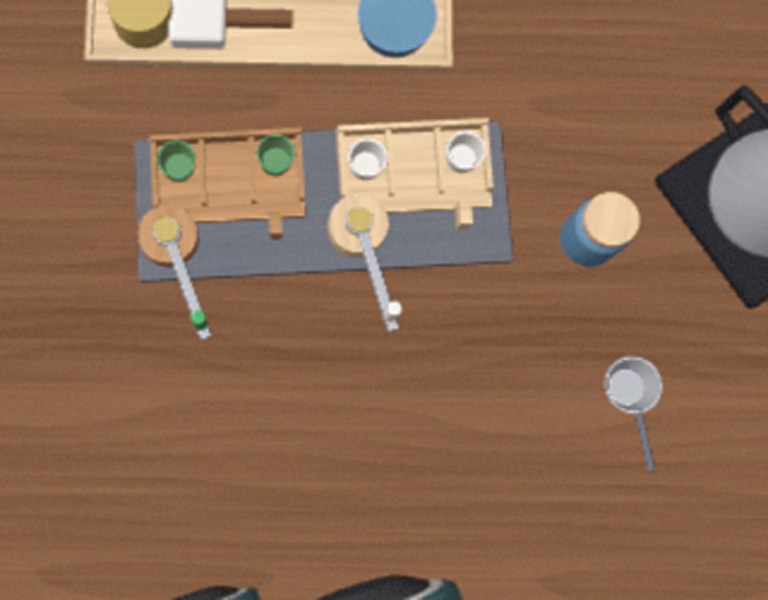

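View pics/side0c.png

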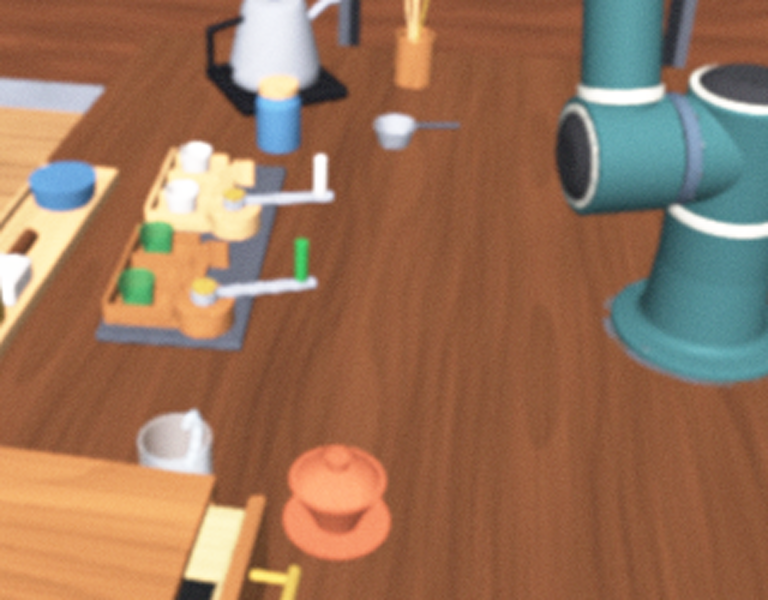

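The glass rack is on the left: hinge at crop (166,230), green knob at (199,318). The porcelain rack is on the right: hinge at (360,218), white knob at (394,309). The caddy, strainer, pitcher and gaiwan are all clear of both bars. I'm moving above the white knob now.

>>> send_rows([
  [[2.5,-2.15,-0.25,0,0,0,5],[2.5,-2.15,-0.25,0,0,0,5],[2.5,-2.15,-0.25,0,0,0,5],[2.5,-2.15,-0.25,0,0,0,5],[2.5,-2.15,-0.25,0,0,0,5],[2.5,-2.15,-0.25,0,0,0,5],[2.5,-2.15,-0.25,0,0,0,5],[2.5,-2.15,-0.25,0,0,0,5]],
], newtons=20)

```text
time: 1.47
ee_pos: [0.368, -0.396, 0.259]
eef_rot: [0.983, 0.183, 0.0, 0.0]
contact_force: [0.9, -0.1, -0.5]
opening: 0.568
grasp_force: 0.0
```

>>> send_rows([
  [[2.5,-2.15,-0.25,0,0,0,5],[2.5,-2.15,-0.25,0,0,0,5],[2.5,-2.15,-0.25,0,0,0,5],[2.5,-2.15,-0.25,0,0,0,5],[2.5,-2.15,-0.25,0,0,0,5],[2.5,-2.15,-0.25,0,0,0,5],[2.5,-2.15,-0.25,0,0,0,5],[0,0,0,0,0,0,5]],
])

```text
time: 2.13
ee_pos: [0.479, -0.1898, 0.2771]
eef_rot: [0.983, 0.185, 0.001, -0.001]
contact_force: [-0.1, -0.4, -0.0]
opening: 0.568
grasp_force: 0.0
```

```bash
cat > look.py <<'E'
import sys
from h import *
np.set_printoptions(precision=4,suppress=True)
n=sys.argv[1]
s=sense(); print(s["time"],s["ee_pos"],Ro.from_quat(s["eef_rot"]).as_matrix()[:2].ravel(),s["contact_force"],s["joints"])
p,d=viewer.read_camera("wrist"); cv2.imwrite(f"pics/w{n}.png",p[:,:,::-1])
for q,z in (("porcelain_knob",.09),("porcelain_hinge",.053),("glass_knob",.09),("glass_hinge",.053)):
    for x in nets.tip_of(q,"wrist")[:2]:
        u,v=map(int,x["at"]); dep=d[min(max(v,0),399),min(max(u,0),639)]
        print(q,round(x["p"],2),x["at"],atz("wrist",x["at"],z),atdepth("wrist",x["at"],dep))
m=d>0; v,u=np.nonzero(m)
o,_=ray("wrist",(0,0)); c=viewer.calibration("wrist"); f=200/np.tan(np.radians(c["fovy"])/2)
P=(np.stack([(u-c["cx"])/f,(v-c["cy"])/f,np.ones_like(u)],1)*d[m][:,None])@np.array(c["R"])+o
col=p[m].astype(int)
k=(P[:,2]>.07)&(P[:,2]<.125)
k&=(np.hypot(*(P[:,:2]-s["ee_pos"][:2]).T)<.25)
for nm,kk in (("white",k&(col.min(1)>140)&(np.ptp(col,axis=1)<40)),("green",k&(col[:,1]>col[:,0]+50)&(col[:,1]>col[:,2]+40))):
    if kk.sum()>20:
        top=P[kk]; t=top[top[:,2]>.106]
        print(nm,kk.sum(),"median all",np.median(top,0),"top",len(t),np.median(t,0) if len(t) else "", t.min(0) if len(t) else "", t.max(0) if len(t) else "")
# brass cap / drums
E
python3 look.py 1
```

```text
2.1333 [ 0.479  -0.1898  0.2771] [ 0.9315  0.3638  0.0027  0.3638 -0.9315  0.0019] [-0.0785 -0.4136 -0.043 ] [-0.4275 -0.065   1.8929  0.0029  1.3121  0.7703]
porcelain_knob 0.6 [285.2, 150.5] [ 0.4994 -0.1528  0.09  ] [ 0.5023 -0.1538  0.1128]
porcelain_hinge 0.88 [296.7, 35.4] [ 0.6164 -0.1216  0.053 ] [ 0.6139 -0.1232  0.0654]
porcelain_hinge 0.65 [285.6, 149.7] [ 0.4952 -0.1522  0.053 ] [ 0.5416 -0.1687  0.4224]
glass_knob 0.69 [76.0, 85.2] [0.4842 0.0685 0.09  ] [0.4864 0.0595 0.1026]
white 220 median all [ 0.4987 -0.1543  0.1127] top 188 [ 0.4978 -0.1542  0.1129] [ 0.4901 -0.1618  0.1063] [ 0.5049 -0.1468  0.1146]
```

Run:
```python
from h import *
for px in ((350,170.8),(269.2,175.8)): print(atz("top",px,.066))
p=cv2.imread("pics/w1.png"); cv2.imwrite("pics/w1b.png",p)
```

```text
[ 0.61481444 -0.11416606  0.066     ]
[0.59609206 0.11529682 0.066     ]
```

View pics/w1b.png

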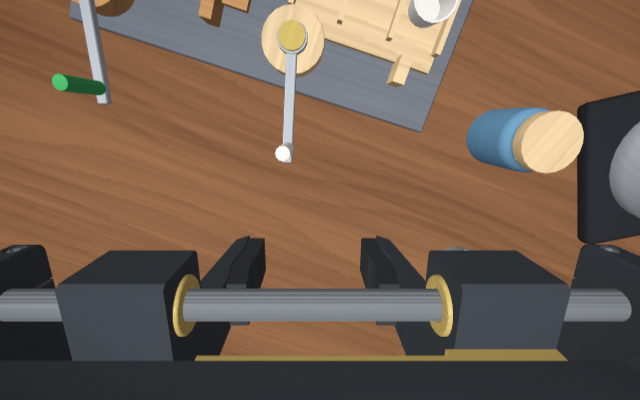

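>>> send_rows([
  [[3.1,-2.65,0,0,0,4,5],[0,0,3.2,0,0,0,5],[0,0,3.2,0,0,0,5],[0,0,3.2,0,0,0,5],[0,0,3.2,0,0,0,5],[0,0,3.2,0,0,0,5],[0,0,3.2,0,0,0,5],[0,0,1.2,0,0,0,5]],
])

```text
time: 3.05
ee_pos: [0.4921, -0.1583, 0.0675]
eef_rot: [0.989, 0.147, -0.003, -0.002]
contact_force: [-0.7, 0.2, 0.3]
opening: 0.572
grasp_force: 0.0
```

```bash
python3 look.py 2
```

```text
3.05 [ 0.4921 -0.1583  0.0675] [ 0.9566  0.2914 -0.0073  0.2914 -0.9566  0.0025] [-0.7277  0.1553  0.2565] [-0.3593  0.1457  2.0903 -0.0003  0.9133  0.9159]
porcelain_knob 0.6 [296.3, 253.1] [ 0.5015 -0.1481  0.09  ] [ 0.5093 -0.1468  0.1064]
white 1902 median all [ 0.5111 -0.1468  0.1174] top 1271 [ 0.5096 -0.1474  0.1204] [ 0.5016 -0.1565  0.106 ] [ 0.5141 -0.1415  0.1224]
```

View pics/w2.png

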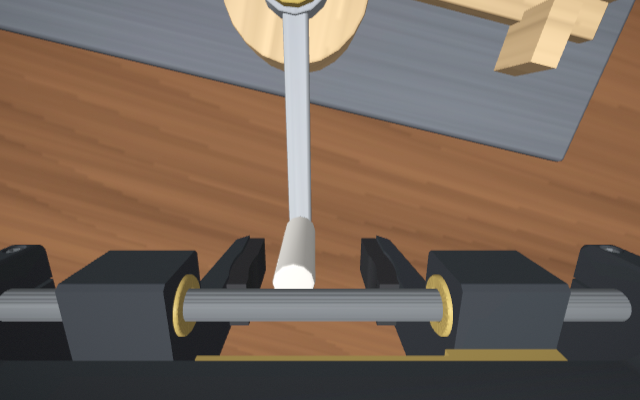

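The post stands between the fingers, top at (294,285), slightly left of centre and a little ahead. I'll nudge to centre it and re-check.

>>> send_rows([
  [[0.9,-0.5,-0.4,0,0,0,5],[0,0,0,0,0,0,5],[0,0,0,0,0,0,5]],
])

```text
time: 3.55
ee_pos: [0.5053, -0.1509, 0.0784]
eef_rot: [0.989, 0.149, 0.002, 0.001]
contact_force: [0.7, -0.0, -0.2]
opening: 0.566
grasp_force: 0.0
```

```bash
python3 look.py 3
python3 - <<'E'
from h import *
s=sense();e=np.array(s["ee_pos"]);M=Ro.from_quat(s["eef_rot"]).as_matrix()
print("grasp px",proj("wrist",e-M[:,2]*.019), "axis z.11",proj("wrist",e-M[:,2]*.042))
E
```

```text
3.55 [ 0.5053 -0.1509  0.0784] [ 0.9557  0.2945  0.004   0.2945 -0.9557 -0.0014] [ 0.7463 -0.0353 -0.2072] [-0.3375  0.1421  2.0701  0.0001  0.9251  0.9344]
porcelain_knob 0.93 [305.6, 271.8] [ 0.5004 -0.1482  0.09  ] [ 0.5065 -0.1466  0.1017]
white 922 median all [ 0.505  -0.1443  0.0966] top 240 [ 0.5052 -0.1451  0.1104] [ 0.5001 -0.1509  0.106 ] [ 0.5068 -0.1404  0.1131]
grasp px [312.8756951  273.10823043] axis z.11 [312.95745164 302.06581378]
```

>>> send_rows([
  [[0.0,-0.25,0.5,0,0,0,5],[0,0,0,0,0,0,1],[0,0,0,0,0,0,1],[0,0,0,0,0,0,1],[0,0,0,0,0,0,1],[0,0,0,0,0,0,1]],
], newtons=20)

```text
time: 4.3
ee_pos: [0.5025, -0.1485, 0.0712]
eef_rot: [0.989, 0.148, 0.0, 0.0]
contact_force: [-0.7, 0.5, 0.1]
opening: 0.208
grasp_force: 0.0
```

```bash
python3 look.py 4
```

```text
4.3 [ 0.5025 -0.1485  0.0712] [ 0.956   0.2935  0.0001  0.2935 -0.956  -0.    ] [-0.741   0.5422  0.1459] [-0.3348  0.1484  2.0788  0.      0.9142  0.9381]
porcelain_knob 0.9 [313.7, 272.9] [ 0.5026 -0.1488  0.09  ] [ 0.5076 -0.1472  0.0996]
white 980 median all [ 0.5071 -0.1445  0.0949] top 190 [ 0.5073 -0.1455  0.1094] [ 0.4929 -0.1524  0.106 ] [ 0.5089 -0.1409  0.1152]
```

>>> send_rows([
  [[0,0,0,0,0,0,0.8],[0,0,0,0,0,0,0.8],[0,0,0,0,0,0,0.8],[0.003,0.25,0,0,0,-1.2,0.8],[0.003,0.25,0,0,0,-1.2,0.8],[0.003,0.25,0,0,0,-1.2,0.8],[0.003,0.25,0,0,0,-1.2,0.8],[0.003,0.25,0,0,0,-1.2,0.8]],
], newtons=20)

```text
time: 5.22
ee_pos: [0.507, -0.1603, 0.0712]
eef_rot: [0.98, 0.201, 0.0, -0.0]
contact_force: [0.5, 1.9, 0.4]
opening: 0.174
grasp_force: 20.0
```

```bash
cat > f.py <<'E'
from h import *
import sys
np.set_printoptions(precision=4,suppress=True)
H=np.array([float(a) for a in sys.argv[1:3]]) if len(sys.argv)>2 else np.array([.617,-.1135])
yaw=.05
s=sense();e=np.array(s["ee_pos"]);M=Ro.from_quat(s["eef_rot"]).as_matrix();F=np.array(s["contact_force"])
v=e[:2]-H; a=np.arctan2(-v[1],-v[0])-yaw
print("t",s["time"],"pos",e,"R",np.hypot(*v),"theta",a,"tooltheta",np.arctan2(M[1,0],M[0,0])-yaw,"F tool",M.T@F,"raw",F,"op",s["opening"]*88,"grip",s["grasp_force"],"tau",s["wrist_torque"])
E
python3 f.py
```

```text
t 5.2167 pos [ 0.507  -0.1603  0.0712] R 0.11952444517570611 theta 0.35235927176728554 tooltheta 0.3547135018126178 F tool [ 1.2478 -1.563  -0.3612] raw [0.5315 1.928  0.3617] op 15.270718844125383 grip 20.00019664876163 tau [ 0.21   -0.036  -0.0061]
```

>>> send_rows([
  [[0.003,0.25,0,0,0,-1.2,0.8],[0.003,0.25,0,0,0,-1.2,0.8],[0.003,0.25,0,0,0,-1.2,0.8],[0.003,0.25,0,0,0,-1.2,0.8],[0.003,0.25,0,0,0,-1.2,0.8],[0.003,0.25,0,0,0,-1.2,0.8],[0.003,0.25,0,0,0,-1.2,0.8],[0.003,0.25,0,0,0,-1.2,0.8]],
])

```text
time: 5.88
ee_pos: [0.5166, -0.1778, 0.0712]
eef_rot: [0.959, 0.282, 0.0, -0.0]
contact_force: [3.0, 4.3, -1.0]
opening: 0.176
grasp_force: 20.0
```

```bash
python3 f.py
```

```text
t 5.8833 pos [ 0.5166 -0.1778  0.0712] R 0.11923580424922621 theta 0.519262048378645 tooltheta 0.5222427570772572 F tool [ 4.8501 -2.0362  1.0044] raw [ 2.9754  4.3386 -1.0013] op 15.518156204693634 grip 20.000393874943256 tau [ 0.5318 -0.4729  0.0228]
```

>>> send_rows([
  [[0.04,0.2,0,0,0,-0.95,0.8],[0.04,0.2,0,0,0,-0.95,0.8],[0.03,0.2,0,0,0,-0.95,0.8],[0.03,0.2,0,0,0,-0.95,0.8]],
])

```text
time: 6.22
ee_pos: [0.5212, -0.1841, 0.0712]
eef_rot: [0.949, 0.314, -0.001, 0.0]
contact_force: [-2.4, -0.6, 1.9]
opening: 0.173
grasp_force: 20.0
```

```bash
python3 f.py
```

```text
t 6.2167 pos [ 0.5212 -0.1841  0.0712] R 0.1189905172294895 theta 0.5851882128886887 tooltheta 0.5886054794476042 F tool [-2.242  -0.9638 -1.8697] raw [-2.3719 -0.5615  1.8735] op 15.230477236999416 grip 20.000454280525446 tau [0.0311 0.2197 0.0337]
```

>>> send_rows([
  [[0.0,0.2,0,0,0,-0.95,0.8],[0.0,0.2,0,0,0,-0.95,0.8],[0.0,0.2,0,0,0,-0.95,0.8],[0.0,0.2,0,0,0,-0.95,0.8]],
])

```text
time: 6.55
ee_pos: [0.5264, -0.1903, 0.0712]
eef_rot: [0.939, 0.345, -0.0, -0.0]
contact_force: [-3.4, -0.8, 2.5]
opening: 0.171
grasp_force: 20.0
```

```bash
python3 f.py
```

```text
t 6.55 pos [ 0.5264 -0.1903  0.0712] R 0.11880202370546906 theta 0.6531409812218946 tooltheta 0.6546616595354289 F tool [-3.0961 -1.5488 -2.4629] raw [-3.3599 -0.8251  2.466 ] op 15.00712292713778 grip 20.000322125852108 tau [-0.0052  0.3772  0.0594]
```

>>> send_rows([
  [[-0.02,0.2,0,0,0,-0.95,0.8],[-0.02,0.2,0,0,0,-0.95,0.8],[-0.01,0.2,0,0,0,-0.95,0.8],[0.0,0.2,0,0,0,-0.95,0.8]],
])

```text
time: 6.88
ee_pos: [0.5319, -0.1962, 0.0712]
eef_rot: [0.927, 0.376, 0.0, -0.0]
contact_force: [-1.2, 0.9, 1.1]
opening: 0.174
grasp_force: 20.0
```

```bash
python3 f.py
```

```text
t 6.8833 pos [ 0.5319 -0.1962  0.0712] R 0.1186571359040191 theta 0.7214066775766846 tooltheta 0.7208219933029576 F tool [-0.2556 -1.4856 -1.0991] raw [-1.2188  0.8874  1.0989] op 15.272628385347936 grip 20.000202041119337 tau [0.194  0.1511 0.0738]
```

Radial force is balanced and tangential resistance is about 1.5 N, so there is no binding yet.

>>> send_rows([
  [[0.003,0.2,0,0,0,-0.95,0.8],[0.003,0.2,0,0,0,-0.95,0.8],[0.003,0.2,0,0,0,-0.95,0.8],[0.003,0.2,0,0,0,-0.95,0.8],[0.003,0.2,0,0,0,-0.95,0.8]],
])

```text
time: 7.3
ee_pos: [0.5393, -0.2029, 0.0712]
eef_rot: [0.91, 0.414, 0.0, -0.0]
contact_force: [-0.3, 2.6, 1.1]
opening: 0.171
grasp_force: 20.0
```

```bash
python3 f.py
```

```text
t 7.3 pos [ 0.5393 -0.2029  0.0712] R 0.11846798261593838 theta 0.8054633633062998 tooltheta 0.8037423832701867 F tool [ 1.7483 -1.9035 -1.0839] raw [-0.2862  2.5683  1.0848] op 15.067558295492828 grip 20.000226572155952 tau [ 0.4126 -0.0221  0.1281]
```

>>> send_rows([
  [[0.02,0.2,0,0,0,-1.0,0.8],[0.02,0.2,0,0,0,-1.0,0.8],[0.01,0.2,0,0,0,-1.0,0.8],[0.01,0.2,0,0,0,-1.0,0.8]],
])

```text
time: 7.63
ee_pos: [0.5457, -0.2079, 0.0712]
eef_rot: [0.895, 0.446, 0.0, 0.0]
contact_force: [-0.2, 2.3, 1.0]
opening: 0.173
grasp_force: 20.0
```

```bash
python3 f.py
```

```text
t 7.6333 pos [ 0.5457 -0.2079  0.0712] R 0.11829176626056301 theta 0.8735971922248824 tooltheta 0.873676599849587 F tool [ 1.6811 -1.5677 -1.013 ] raw [-0.2373  2.2864  1.0129] op 15.181044321563345 grip 20.000150687992573 tau [0.252  0.0015 0.0346]
```

>>> send_rows([
  [[0.02,0.2,0,0,0,-1.0,0.8],[0.02,0.2,0,0,0,-1.0,0.8],[0.01,0.2,0,0,0,-1.0,0.8],[0.01,0.2,0,0,0,-1.0,0.8],[0.01,0.2,0,0,0,-1.0,0.8]],
])

```text
time: 8.05
ee_pos: [0.5541, -0.2133, 0.0712]
eef_rot: [0.875, 0.484, -0.0, 0.0]
contact_force: [-3.0, 0.6, 1.2]
opening: 0.177
grasp_force: 20.0
```

```bash
python3 f.py
```

```text
t 8.05 pos [ 0.5541 -0.2133  0.0712] R 0.11801252612552693 theta 0.958172626354391 tooltheta 0.9609693869309179 F tool [-1.1211 -2.8437 -1.2142] raw [-3.0046  0.5606  1.2148] op 15.563804234710062 grip 20.00018552877009 tau [-0.018   0.2452  0.0142]
```

>>> send_rows([
  [[0.0,0.15,0,0,0,-0.75,0.8],[0.0,0.15,0,0,0,-0.75,0.8],[0,0,0,0,0,0,0.8]],
])

```text
time: 8.3
ee_pos: [0.5569, -0.2149, 0.0712]
eef_rot: [0.869, 0.495, 0.0, 0.0]
contact_force: [-1.2, -1.3, 1.6]
opening: 0.171
grasp_force: 20.0
```

```bash
python3 f.py
```

```text
t 8.3 pos [ 0.5569 -0.2149  0.0712] R 0.117908821532386 theta 0.9856848974967771 tooltheta 0.9862980242862212 F tool [-1.7117 -0.3361 -1.5508] raw [-1.1617 -1.3009  1.5511] op 15.0342381751319 grip 19.999814461916685 tau [-0.2247  0.1151  0.0889]
```

>>> send_rows([
  [[-0.01,0.2,0,0,0,-1.0,0.8],[0.0,0.2,0,0,0,-1.0,0.8],[0.005,0.2,0,0,0,-1.0,0.8],[0.005,0.2,0,0,0,-1.0,0.8],[0.005,0.2,0,0,0,-1.0,0.8]],
])

```text
time: 8.72
ee_pos: [0.5656, -0.2193, 0.0712]
eef_rot: [0.846, 0.533, 0.0, 0.0]
contact_force: [-1.3, -1.0, 1.7]
opening: 0.172
grasp_force: 20.0
```

```bash
python3 f.py
```

```text
t 8.7167 pos [ 0.5656 -0.2193  0.0712] R 0.1176692239703874 theta 1.0687025294304984 tooltheta 1.074394327939646 F tool [-1.4868 -0.7303 -1.6793] raw [-1.3006 -1.0257  1.6793] op 15.15186867464747 grip 19.99999917112291 tau [-0.0875  0.2326  0.0399]
```

>>> send_rows([
  [[-0.01,0.2,0,0,0,-1.0,0.8],[0.0,0.2,0,0,0,-1.0,0.8],[0.003,0.2,0,0,0,-1.0,0.8],[0.003,0.2,0,0,0,-1.0,0.8],[0.003,0.2,0,0,0,-1.0,0.8],[0.003,0.2,0,0,0,-1.0,0.8]],
])

```text
time: 9.22
ee_pos: [0.5767, -0.2238, 0.0712]
eef_rot: [0.817, 0.577, 0.0, -0.0]
contact_force: [-1.3, 2.2, 1.4]
opening: 0.175
grasp_force: 20.0
```

```bash
python3 f.py .616 -.111
```

```text
t 9.2167 pos [ 0.5767 -0.2238  0.0712] R 0.11945164952408222 theta 1.18574987347357 tooltheta 1.179119468757591 F tool [ 1.6829 -1.9455 -1.3678] raw [-1.2694  2.2371  1.3682] op 15.413105090339903 grip 20.000211847946048 tau [0.1571 0.113  0.0016]
```

Porcelain is past 1.18 rad with only friction drag, so this bar is the free one. I'll swing it on to closed.

>>> send_rows([
  [[0.02,0.25,0,0,0,-1.2,0.8],[0.02,0.25,0,0,0,-1.2,0.8],[0.01,0.25,0,0,0,-1.2,0.8],[0.01,0.25,0,0,0,-1.2,0.8],[0.005,0.25,0,0,0,-1.2,0.8],[0.005,0.25,0,0,0,-1.2,0.8],[0.005,0.25,0,0,0,-1.2,0.8]],
])

```text
time: 9.8
ee_pos: [0.5937, -0.2281, 0.0712]
eef_rot: [0.772, 0.635, -0.0, 0.0]
contact_force: [-1.9, 0.9, 2.6]
opening: 0.175
grasp_force: 20.0
```

```bash
python3 f.py .616 -.111
```

```text
t 9.8 pos [ 0.5937 -0.2281  0.0712] R 0.11925226131038932 theta 1.3325992105043603 tooltheta 1.3261226225049632 F tool [ 0.4923 -2.0076 -2.6102] raw [-1.8744  0.8715  2.6102] op 15.388063830285233 grip 20.000203074887395 tau [0.0299 0.1278 0.0834]
```

>>> send_rows([
  [[0.005,0.25,0,0,0,-1.2,0.8],[0.005,0.25,0,0,0,-1.2,0.8],[0.005,0.25,0,0,0,-1.2,0.8],[0.005,0.25,0,0,0,-1.2,0.8],[0.005,0.25,0,0,0,-1.2,0.8],[0.005,0.25,0,0,0,-1.2,0.8],[0.005,0.25,0,0,0,-1.2,0.8]],
])

```text
time: 10.38
ee_pos: [0.611, -0.23, 0.0712]
eef_rot: [0.724, 0.69, 0.0, -0.0]
contact_force: [-2.5, 0.9, 2.8]
opening: 0.175
grasp_force: 20.0
```

```bash
python3 f.py .616 -.111
```

```text
t 10.3833 pos [ 0.611  -0.23    0.0712] R 0.11906703848411607 theta 1.4791640714786678 tooltheta 1.4727144132939622 F tool [ 0.7723 -2.5472 -2.757 ] raw [-2.5069  0.8935  2.7573] op 15.411917050376445 grip 20.000262334942818 tau [0.1241 0.113  0.0263]
```

>>> send_rows([
  [[0.005,0.2,0,0,0,-1,0.8],[0.005,0.2,0,0,0,-1,0.8],[0.005,0.2,0,0,0,-1,0.8],[0.005,0.15,0,0,0,-0.7,0.8],[0.005,0.1,0,0,0,-0.5,0.8]],
])

```text
time: 10.8
ee_pos: [0.6195, -0.2299, 0.0712]
eef_rot: [0.698, 0.716, 0.0, -0.0]
contact_force: [-1.9, 1.6, 2.5]
opening: 0.17
grasp_force: 20.0
```

```bash
python3 f.py .616 -.111
```

```text
t 10.8 pos [ 0.6195 -0.2299  0.0712] R 0.11893055305181081 theta 1.5503004391264754 tooltheta 1.5450676581549228 F tool [ 1.6429 -1.9017 -2.4882] raw [-1.941   1.5961  2.4883] op 14.965673819384936 grip 20.000190138816833 tau [0.0629 0.1619 0.0256]
```

>>> send_rows([
  [[0.01,0.12,0,0,0,-0.6,0.8],[0.005,0.12,0,0,0,-0.6,0.8],[0.005,0.12,0,0,0,-0.6,0.8]],
])

```text
time: 11.05
ee_pos: [0.623, -0.2297, 0.0712]
eef_rot: [0.687, 0.726, -0.0, 0.0]
contact_force: [-1.7, 1.1, 1.7]
opening: 0.174
grasp_force: 20.0
```

```bash
python3 f.py .616 -.111
```

```text
t 11.05 pos [ 0.623  -0.2297  0.0712] R 0.11891036357322478 theta 1.579656769340832 tooltheta 1.5763245323953563 F tool [ 1.1882 -1.685  -1.7068] raw [-1.7483  1.093   1.7067] op 15.27098330266018 grip 19.999361783266068 tau [0.0441 0.3191 0.0355]
```

Still no stop; my angle zero may be a degree or two off.

>>> send_rows([
  [[0.01,0.15,0,0,0,-0.7,0.8],[0.005,0.15,0,0,0,-0.7,0.8],[0.005,0.1,0,0,0,-0.5,0.8]],
])

```text
time: 11.3
ee_pos: [0.6232, -0.2296, 0.0709]
eef_rot: [0.675, 0.738, -0.003, -0.003]
contact_force: [-15.5, -2.0, 10.7]
opening: 0.174
grasp_force: 20.0
```

```bash
python3 f.py .616 -.111
```

```text
t 11.3 pos [ 0.6232 -0.2296  0.0709] R 0.11884878522790686 theta 1.5817513684803002 tooltheta 1.6097267627398193 F tool [ -0.632  -15.7249 -10.5438] raw [-15.5204  -2.0293  10.6697] op 15.338019835013576 grip 20.00930309150135 tau [-0.3068  1.9603 -0.204 ]
```

That's the stop at 1.571: the force jumped with no further motion. I'll relax the push, then release.

>>> send_rows([
  [[0,-0.17,0,0,0,0.9,0.8],[0,-0.16,0,0,0,0.9,0.8],[0,0,0,0,0,0,0.8]],
])

```text
time: 11.55
ee_pos: [0.623, -0.2296, 0.0712]
eef_rot: [0.687, 0.727, -0.0, -0.0]
contact_force: [-3.7, -0.4, 3.0]
opening: 0.171
grasp_force: 20.0
```

```bash
python3 f.py .616 -.111
```

```text
t 11.55 pos [ 0.623  -0.2296  0.0712] R 0.11885451484490409 theta 1.579869917292118 tooltheta 1.5769006331206403 F tool [-0.1578 -3.6943 -2.9696] raw [-3.6773 -0.3645  2.9725] op 15.017169337034566 grip 19.99930107034743 tau [-0.0136  0.4486  0.0466]
```

>>> send_rows([
  [[0,0,0,0,0,0,4],[0,0,0,0,0,0,4],[0,0,0,0,0,0,4],[0,0,0,0,0,0,4],[0,0,-2,0,0,0,4],[0,0,-3.5,0,0,0,4],[0,0,-3.5,0,0,0,4],[0,0,0,0,0,0,4]],
])

```text
time: 12.22
ee_pos: [0.6285, -0.2313, 0.1699]
eef_rot: [0.687, 0.727, 0.003, 0.006]
contact_force: [1.3, -0.9, 1.0]
opening: 0.449
grasp_force: 0.0
```

```bash
python3 look.py 5
python3 - <<'E'
from h import *
viewer.read_camera("top")
for q,z in (("glass_knob",.09),("porcelain_knob",.09)):
  for c in ("top","side"):
    viewer.read_camera(c)
    for x in nets.tip_of(q,c)[:1]: print(q,c,x["p"],atz(c,x["at"],z))
E
```

```text
12.2167 [ 0.6285 -0.2313  0.1699] [-0.0564  0.9983  0.0126  0.9984  0.0565 -0.005 ] [ 1.2565 -0.8527  0.9972] [-0.3898  0.2934  1.6968  0.0002  1.1379 -0.4464]
porcelain_knob 0.77 [305.8, 209.2] [ 0.6215 -0.2282  0.09  ] [ 0.6215 -0.2233  0.1061]
porcelain_knob 0.29 [380.3, 141.8] [ 0.6721 -0.1751  0.09  ] [ 0.689  -0.1799  0.0167]
glass_knob 0.34 [381.6, 14.7] [ 0.6601 -0.0951  0.09  ] [ 0.6762 -0.0689  0.0029]
white 584 median all [ 0.6169 -0.2254  0.1031] top 0   
glass_knob top 0.63 [0.48851668 0.06908851 0.09      ]
glass_knob side 0.83 [0.4923588  0.07388777 0.09      ]
porcelain_knob top 0.51 [0.66785527 0.10288506 0.09      ]
porcelain_knob side 0.6 [ 0.63088032 -0.23576427  0.09      ]
```

View pics/w5.png

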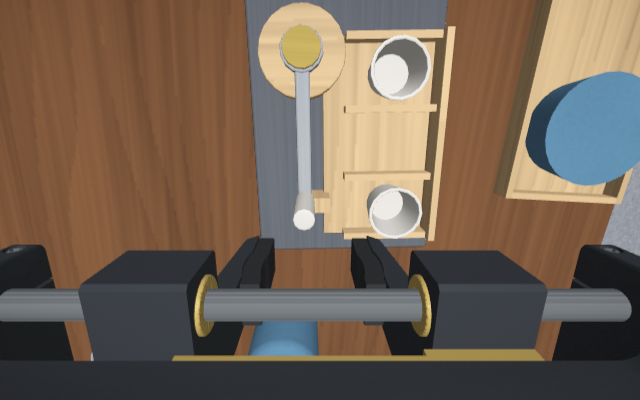

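The porcelain bar lies closed on its block, knob at (304,215), and both its cups are in place. Next, the glass knob.

>>> send_rows([
  [[3.85,-1.5,-0.3,0,0,0,5],[3.85,-1.5,-0.3,0,0,0,5],[3.85,-1.5,-0.3,0,0,0,5],[3.85,-1.5,-0.3,0,0,0,5],[3.85,-1.5,-0.3,0,0,0,5],[3.85,-1.5,-0.3,0,0,0,5],[3.85,-1.5,-0.3,0,0,0,5],[3.85,-1.5,-0.3,0,0,0,5]],
])

```text
time: 13.58
ee_pos: [0.4854, 0.0728, 0.1856]
eef_rot: [0.687, 0.727, 0.0, 0.0]
contact_force: [0.6, 0.3, 1.0]
opening: 0.57
grasp_force: 0.0
```

>>> send_rows([
  [[0,0,0,0,0,7,5],[0,0,0,0,0,7,5],[0,0,0,0,0,7,5],[0,0,0,0,0,7,5],[0,0,0,0,0,7,5],[0,0,0,0,0,7,5],[0,0,0,0,0,7,5],[0,0,0,0,0,7,5]],
])

```text
time: 14.25
ee_pos: [0.4865, 0.0713, 0.1854]
eef_rot: [0.949, 0.316, 0.0, 0.0]
contact_force: [-0.2, -0.3, -1.0]
opening: 0.567
grasp_force: 0.0
```

>>> send_rows([
  [[0,0,0,0,0,7,5],[0,0,0,0,0,7,5],[0,0,0,0,0,0,5],[0,0,0,0,0,0,5]],
])

```text
time: 14.58
ee_pos: [0.4865, 0.0713, 0.1854]
eef_rot: [0.979, 0.203, 0.0, 0.0]
contact_force: [-0.3, -0.4, 0.7]
opening: 0.566
grasp_force: 0.0
```

```bash
python3 look.py 6
```

```text
14.5833 [0.4865 0.0713 0.1854] [ 0.9176  0.3974  0.0003  0.3974 -0.9176  0.0001] [-0.2806 -0.4247  0.687 ] [ 0.0948 -0.0448  2.0463  0.      1.1398  1.2569]
porcelain_hinge 0.59 [556.7, 144.9] [ 0.616  -0.1135  0.053 ] [ 0.6126 -0.1026  0.0673]
glass_knob 0.8 [310.1, 203.0] [0.4873 0.0739 0.09  ] [0.4934 0.0763 0.1135]
glass_hinge 0.65 [491.1, 13.5] [ 0.6825 -0.0023  0.053 ] [ 0.6952 -0.012   0.0264]
green 521 median all [0.49   0.0743 0.1132] top 345 [0.4879 0.0736 0.1139] [0.4796 0.0658 0.1061] [0.4947 0.0808 0.1156]
```

View pics/w6.png

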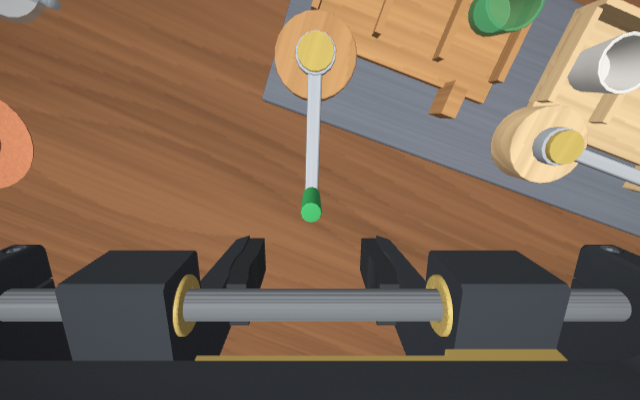

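The green knob is at (311,208), in line with the tool, with its hinge cap at (316,50). Going down.

>>> send_rows([
  [[0.3,-0.15,2.5,0,0,0,5],[0,0,3,0,0,0,5],[0,0,2.8,0,0,0,5],[0,0,2.8,0,0,0,5],[0,0,0,0,0,0,5],[0,0,0,0,0,0,5]],
])

```text
time: 15.33
ee_pos: [0.4869, 0.0737, 0.0728]
eef_rot: [0.979, 0.202, -0.002, -0.0]
contact_force: [0.7, -0.1, 0.6]
opening: 0.567
grasp_force: 0.0
```

Run:
```python
from h import *
# hinge cap from previous picture pose unavailable now; report knob only
s=sense();e=np.array(s["ee_pos"]);M=Ro.from_quat(s["eef_rot"]).as_matrix()
viewer.read_camera("wrist")
print(e,"grasp px",proj("wrist",e-M[:,2]*.019))
for x in nets.tip_of("glass_knob","wrist")[:1]:
    X=atz("wrist",x["at"],.09); print(x["p"],x["at"],X,"tool delta",M.T@(X-e))
for x in nets.tip_of("glass_hinge","wrist")[:1]: print(x["p"],x["at"],atz("wrist",x["at"],.053))
```

```text
[0.48694038 0.07369387 0.07284501] grasp px [311.56285917 274.49942183]
0.97 [313.3, 273.7] [0.48735059 0.0725754  0.09      ] tool delta [-0.00013787  0.00116575 -0.01715619]
```

>>> send_rows([
  [[0,0.1,0,0,0,0,1],[0,0,0,0,0,0,1],[0,0,0,0,0,0,0.8],[0,0,0,0,0,0,0.8],[0,0,0,0,0,0,0.8],[0,0,0,0,0,0,0.8],[0,0,0,0,0,0,0.8],[0,0,0,0,0,0,0.8]],
], newtons=20)

```text
time: 16.15
ee_pos: [0.4891, 0.073, 0.0745]
eef_rot: [0.98, 0.201, 0.0, -0.0]
contact_force: [-1.2, 0.5, 2.1]
opening: 0.172
grasp_force: 20.0
```

```bash
sed -i 's/yaw=.05/yaw=.06/' f.py; python3 f.py .5995 .119
```

```text
t 16.15 pos [0.4891 0.073  0.0745] R 0.11959076813128011 theta 0.3350496968581727 tooltheta 0.3452953091799703 F tool [-0.8616 -0.9632 -2.1042] raw [-1.1718  0.5453  2.1042] op 15.154259270063232 grip 20.0000625084067 tau [ 0.0052  0.1347 -0.0294]
```

>>> send_rows([
  [[0.003,0.2,0,0,0,-0.95,0.8],[0.003,0.2,0,0,0,-0.95,0.8],[0.003,0.2,0,0,0,-0.95,0.8],[0.003,0.2,0,0,0,-0.95,0.8],[0.003,0.2,0,0,0,-0.95,0.8]],
])

```text
time: 16.57
ee_pos: [0.4934, 0.0637, 0.0744]
eef_rot: [0.97, 0.243, -0.0, -0.0]
contact_force: [-2.5, 0.6, 5.7]
opening: 0.169
grasp_force: 20.0
```

```bash
python3 f.py .5995 .119
```

```text
t 16.5667 pos [0.4934 0.0637 0.0744] R 0.11969862556475777 theta 0.42052959073253077 tooltheta 0.42997350761781244 F tool [-1.8921 -1.68   -5.7154] raw [-2.4574  0.5925  5.7165] op 14.905107828706358 grip 20.00008540594081 tau [ 0.0046  0.3753 -0.0027]
```

>>> send_rows([
  [[-0.01,0.2,-0.05,0,0,-0.95,0.8],[-0.01,0.2,-0.03,0,0,-0.95,0.8],[-0.01,0.2,0,0,0,-0.95,0.8],[0.0,0.2,0,0,0,-0.95,0.8]],
])

```text
time: 16.9
ee_pos: [0.4971, 0.0568, 0.0746]
eef_rot: [0.962, 0.274, 0.0, -0.0]
contact_force: [0.8, 2.6, -2.8]
opening: 0.173
grasp_force: 20.0
```

```bash
python3 f.py .5995 .119
```

```text
t 16.9 pos [0.4971 0.0568 0.0746] R 0.1197634535465071 theta 0.4859974436758649 tooltheta 0.49610793210749854 F tool [ 2.0665 -1.7521  2.7798] raw [ 0.8303  2.5799 -2.7789] op 15.235876694160131 grip 19.999979252588673 tau [ 0.3092 -0.1763  0.0248]
```

>>> send_rows([
  [[0.02,0.2,0.03,0,0,-0.95,0.8],[0.01,0.2,0,0,0,-0.95,0.8],[0.005,0.2,0,0,0,-0.95,0.8],[0.005,0.2,0,0,0,-0.95,0.8]],
])

```text
time: 17.23
ee_pos: [0.5015, 0.0501, 0.0746]
eef_rot: [0.952, 0.306, -0.0, -0.0]
contact_force: [-0.9, 1.5, 0.4]
opening: 0.172
grasp_force: 20.0
```

```bash
python3 f.py .5995 .119
```

```text
t 17.2333 pos [0.5015 0.0501 0.0746] R 0.11977481640056004 theta 0.5527150984729303 tooltheta 0.5626276973560269 F tool [ 0.185  -1.7326 -0.4246] raw [-0.8598  1.5154  0.4251] op 15.152321785692832 grip 20.00002173208486 tau [0.1244 0.1976 0.0589]
```

>>> send_rows([
  [[0.003,0.2,0,0,0,-0.95,0.8],[0.003,0.2,0,0,0,-0.95,0.8],[0.003,0.2,0,0,0,-0.95,0.8]],
])

```text
time: 17.48
ee_pos: [0.5051, 0.0453, 0.0745]
eef_rot: [0.944, 0.33, -0.001, -0.0]
contact_force: [-2.2, -0.2, 0.5]
opening: 0.172
grasp_force: 20.0
```

```bash
python3 f.py .5995 .119
```

```text
t 17.4833 pos [0.5051 0.0453 0.0745] R 0.11978891768238603 theta 0.6027685235863773 tooltheta 0.6123906136357484 F tool [-1.8365 -1.2113 -0.4926] raw [-2.1907 -0.1961  0.4949] op 15.16770453672642 grip 20.000044558364607 tau [0.0896 0.3042 0.0652]
```

>>> send_rows([
  [[-0.01,0.2,0,0,0,-0.95,0.8],[0.003,0.2,0,0,0,-0.95,0.8],[0.003,0.2,0,0,0,-0.95,0.8]],
])

```text
time: 17.73
ee_pos: [0.5089, 0.0406, 0.0745]
eef_rot: [0.936, 0.353, -0.0, -0.0]
contact_force: [-3.0, 0.1, 0.3]
opening: 0.171
grasp_force: 20.0
```

```bash
python3 f.py .5995 .119
```

```text
t 17.7333 pos [0.5089 0.0406 0.0745] R 0.11980874325959896 theta 0.6531587380045452 tooltheta 0.6621617728245675 F tool [-2.1811 -2.0833 -0.277 ] raw [-3.0134  0.1216  0.2798] op 15.042568773895955 grip 19.999955948878778 tau [-0.0651  0.4242  0.0524]
```

>>> send_rows([
  [[-0.02,0.2,0,0,0,-0.95,0.8],[-0.01,0.2,0,0,0,-0.95,0.8],[0.003,0.2,0,0,0,-0.95,0.8]],
])

```text
time: 17.98
ee_pos: [0.513, 0.0361, 0.0746]
eef_rot: [0.926, 0.376, -0.0, -0.0]
contact_force: [-2.6, 0.7, -0.5]
opening: 0.178
grasp_force: 20.0
```

```bash
python3 f.py .5995 .119
```

```text
t 17.9833 pos [0.513  0.0361 0.0746] R 0.11982832872622294 theta 0.7038187099273774 tooltheta 0.7117863741702724 F tool [-1.3589 -2.3274  0.5172] raw [-2.5973  0.7202 -0.5161] op 15.657680871956446 grip 20.000030148222766 tau [-0.0081  0.4292  0.0247]
```

>>> send_rows([
  [[-0.01,0.2,0,0,0,-0.95,0.8],[-0.01,0.2,0,0,0,-0.95,0.8]],
])

```text
time: 18.15
ee_pos: [0.5158, 0.0332, 0.0746]
eef_rot: [0.92, 0.392, -0.0, -0.0]
contact_force: [-2.7, 0.4, -0.5]
opening: 0.171
grasp_force: 20.0
```

```bash
python3 f.py .5995 .119
```

```text
t 18.15 pos [0.5158 0.0332 0.0746] R 0.11986025602722819 theta 0.7374471973604393 tooltheta 0.7449206761798755 F tool [-1.5714 -2.2447  0.5142] raw [-2.7073  0.4234 -0.5139] op 15.039025862551153 grip 20.000109867712084 tau [0.0706 0.2963 0.0611]
```

>>> send_rows([
  [[-0.02,0.2,0,0,0,-0.95,0.8],[0.0,0.2,0,0,0,-0.95,0.8],[0.0,0.2,0,0,0,-0.95,0.8]],
])

```text
time: 18.4
ee_pos: [0.5202, 0.0291, 0.0746]
eef_rot: [0.91, 0.414, 0.0, -0.0]
contact_force: [-1.3, 1.7, -2.4]
opening: 0.175
grasp_force: 20.0
```

```bash
python3 f.py .5995 .119
```

```text
t 18.4 pos [0.5202 0.0291 0.0746] R 0.11986747659270772 theta 0.7877569756754768 tooltheta 0.7946036453515883 F tool [ 0.4287 -2.0821  2.4347] raw [-1.2885  1.691  -2.4345] op 15.427292372613786 grip 20.000196691839704 tau [0.2286 0.1226 0.156 ]
```

>>> send_rows([
  [[0.003,0.2,0.03,0,0,-0.95,0.8],[0.003,0.2,0.02,0,0,-0.95,0.8],[0.003,0.2,0,0,0,-0.95,0.8]],
])

```text
time: 18.65
ee_pos: [0.525, 0.0251, 0.0746]
eef_rot: [0.899, 0.437, 0.0, 0.0]
contact_force: [-1.5, 0.4, 1.2]
opening: 0.179
grasp_force: 20.0
```

```bash
python3 f.py .5995 .119
```

```text
t 18.65 pos [0.525  0.0251 0.0746] R 0.1198667929582214 theta 0.84004188028559 tooltheta 0.8445241875580831 F tool [-0.6016 -1.4284 -1.1785] raw [-1.4953  0.41    1.1778] op 15.774252107139406 grip 20.000744236449464 tau [0.0751 0.298  0.1303]
```

>>> send_rows([
  [[0.0,0.2,0,0,0,-0.95,0.8],[0.003,0.2,0,0,0,-0.95,0.8],[0.003,0.2,0,0,0,-0.95,0.8]],
])

```text
time: 18.9
ee_pos: [0.5296, 0.0216, 0.0745]
eef_rot: [0.888, 0.459, 0.0, -0.0]
contact_force: [-2.4, 1.0, 2.7]
opening: 0.171
grasp_force: 20.0
```

```bash
python3 f.py .5995 .119
```

```text
t 18.9 pos [0.5296 0.0216 0.0745] R 0.11987738273884747 theta 0.8879987462155219 tooltheta 0.8939974924704623 F tool [-0.5616 -2.4944 -2.6702] raw [-2.3596  0.9843  2.6704] op 15.077614100380151 grip 20.00053796832219 tau [0.191  0.4306 0.1116]
```

>>> send_rows([
  [[0.0,0.2,-0.02,0,0,-0.95,0.8],[0.003,0.2,-0.02,0,0,-0.95,0.8]],
])

```text
time: 19.07
ee_pos: [0.5325, 0.0196, 0.0745]
eef_rot: [0.881, 0.474, -0.0, -0.0]
contact_force: [-3.0, 2.9, 1.3]
opening: 0.176
grasp_force: 20.0
```

```bash
python3 f.py .5995 .119
```

```text
t 19.0667 pos [0.5325 0.0196 0.0745] R 0.11985308601186079 theta 0.917821942583225 tooltheta 0.9270115425982652 F tool [ 0.8205 -4.0911 -1.3333] raw [-2.9604  2.9388  1.3369] op 15.500081998923683 grip 19.99970062475768 tau [0.3804 0.4984 0.047 ]
```

>>> send_rows([
  [[0.003,0.15,0,0,0,-0.7,0.8],[0,0,0,0,0,0,0.8]],
])

```text
time: 19.23
ee_pos: [0.5339, 0.0187, 0.0745]
eef_rot: [0.878, 0.479, -0.0, -0.0]
contact_force: [-2.3, 2.9, 1.5]
opening: 0.171
grasp_force: 20.0
```

```bash
python3 f.py .5995 .119
```

```text
t 19.2333 pos [0.5339 0.0187 0.0745] R 0.11987679905257272 theta 0.9318160108428137 tooltheta 0.9385448394609492 F tool [ 1.2034 -3.5422 -1.4588] raw [-2.3255  2.9295  1.4606] op 15.083403118482542 grip 19.99959315347951 tau [0.3498 0.4536 0.1092]
```

>>> send_rows([
  [[0.01,0.15,0,0,0,-0.7,0.8],[0,0,0,0,0,0,0.8]],
])

```text
time: 19.4
ee_pos: [0.5351, 0.0179, 0.0745]
eef_rot: [0.875, 0.484, -0.0, -0.0]
contact_force: [-4.3, 2.4, 1.2]
opening: 0.174
grasp_force: 20.0
```

```bash
python3 f.py .5995 .119
```

```text
t 19.4 pos [0.5351 0.0179 0.0745] R 0.11983871247157096 theta 0.9433015487935879 tooltheta 0.9508545289077468 F tool [-0.2364 -4.9379 -1.1787] raw [-4.3086  2.4222  1.1816] op 15.302671421098676 grip 19.999912884668447 tau [0.4146 0.6216 0.11  ]
```

The glass hinge binds: the static push-back climbs to 4.9 N at about 0.94 rad. I'm stopping there and swinging the bar back open.

>>> send_rows([
  [[0.005,-0.33,0,0,0,1.6,0.8],[0.005,-0.33,0,0,0,1.6,0.8],[0.005,-0.33,0,0,0,1.6,0.8],[0.005,-0.33,0,0,0,1.6,0.8],[0.005,-0.33,0,0,0,1.6,0.8],[0.005,-0.33,0,0,0,1.6,0.8],[0.005,-0.33,0,0,0,1.6,0.8]],
])

```text
time: 19.98
ee_pos: [0.5177, 0.0314, 0.0746]
eef_rot: [0.918, 0.396, 0.001, 0.001]
contact_force: [-1.5, -1.5, -1.5]
opening: 0.171
grasp_force: 20.0
```

```bash
python3 f.py .5995 .119
```

```text
t 19.9833 pos [0.5177 0.0314 0.0746] R 0.11982847530817047 theta 0.7597840708732715 tooltheta 0.7538918631367364 F tool [-2.0608 -0.0606  1.4686] raw [-1.4564 -1.4585 -1.4694] op 15.008480191247237 grip 20.003074592677876 tau [-0.0939  0.1095  0.1489]
```

>>> send_rows([
  [[-0.015,-0.33,0.02,0,0,1.6,0.8],[-0.01,-0.33,0,0,0,1.6,0.8],[0.0,-0.33,0,0,0,1.6,0.8],[0.005,-0.33,0,0,0,1.6,0.8],[0.005,-0.33,0,0,0,1.6,0.8],[0.005,-0.33,0,0,0,1.6,0.8],[0.005,-0.33,0,0,0,1.6,0.8]],
])

```text
time: 20.57
ee_pos: [0.5026, 0.0486, 0.0746]
eef_rot: [0.953, 0.304, 0.001, 0.001]
contact_force: [-1.4, -1.3, 0.7]
opening: 0.171
grasp_force: 20.0
```

```bash
python3 f.py .5995 .119
```

```text
t 20.5667 pos [0.5026 0.0486 0.0746] R 0.11977159307467392 theta 0.5680611354023477 tooltheta 0.5582915617454691 F tool [-1.8867  0.2357 -0.743 ] raw [-1.4025 -1.2849  0.7411] op 15.062904356720821 grip 20.003421549336053 tau [-0.0579  0.0876  0.0864]
```

>>> send_rows([
  [[-0.01,-0.33,0,0,0,1.6,0.8],[-0.01,-0.33,0,0,0,1.6,0.8],[0.0,-0.33,0,0,0,1.6,0.8],[0.005,-0.33,0,0,0,1.6,0.8],[0.005,-0.33,0,0,0,1.6,0.8],[0.005,-0.33,0,0,0,1.6,0.8],[0.005,-0.33,0,0,0,1.6,0.8],[0.005,-0.33,0,0,0,1.6,0.8]],
])

```text
time: 21.23
ee_pos: [0.4897, 0.0717, 0.0746]
eef_rot: [0.981, 0.196, 0.001, 0.001]
contact_force: [-0.4, -0.2, -1.1]
opening: 0.171
grasp_force: 20.0
```

```bash
python3 f.py .5995 .119
```

```text
t 21.2333 pos [0.4897 0.0717 0.0746] R 0.11954233755898673 theta 0.3470809787007017 tooltheta 0.3348819382068928 F tool [-0.4735 -0.0288  1.1249] raw [-0.445  -0.1565 -1.126 ] op 15.062907439240025 grip 20.00258823405602 tau [ 0.0133 -0.0083  0.0626]
```

>>> send_rows([
  [[0.0,-0.33,0,0,0,1.6,0.8],[0.0,-0.33,0,0,0,1.6,0.8],[0.0,-0.33,0,0,0,1.6,0.8],[0.005,-0.33,0,0,0,1.6,0.8],[0.005,-0.33,0,0,0,1.6,0.8],[0.005,-0.33,0,0,0,1.6,0.8],[0.005,-0.33,0,0,0,1.6,0.8],[0.005,-0.33,0,0,0,1.6,0.8]],
])

```text
time: 21.9
ee_pos: [0.4824, 0.097, 0.0746]
eef_rot: [0.996, 0.086, 0.001, 0.0]
contact_force: [0.4, -0.6, -0.4]
opening: 0.173
grasp_force: 20.0
```

```bash
python3 f.py .5995 .119
```

```text
t 21.9 pos [0.4824 0.097  0.0746] R 0.1191709191019048 theta 0.12562487489135382 tooltheta 0.11148686298317129 F tool [0.2681 0.6886 0.3873] raw [ 0.3828 -0.633  -0.3858] op 15.185451046141889 grip 20.001182389387395 tau [0.0534 0.0313 0.0656]
```

>>> send_rows([
  [[0.005,-0.22,0,0,0,1.05,0.8],[0.005,-0.22,0,0,0,1.05,0.8],[0.005,-0.22,0,0,0,1.05,0.8],[0.005,-0.22,0,0,0,1.05,0.8],[0.005,-0.22,0,0,0,1.05,0.8],[0.005,-0.22,0,0,0,1.05,0.8]],
])

```text
time: 22.4
ee_pos: [0.4808, 0.1089, 0.0746]
eef_rot: [1.0, 0.031, 0.001, 0.002]
contact_force: [5.9, -14.2, -2.3]
opening: 0.168
grasp_force: 20.0
```

```bash
python3 f.py .5995 .119
```

```text
t 22.4 pos [0.4808 0.1089 0.0746] R 0.1190917287794319 theta 0.024689859890568974 tooltheta 0.0028225113502114985 F tool [ 4.959  14.5     2.3542] raw [  5.8649 -14.1683  -2.2908] op 14.766459853558505 grip 20.00274929450825 tau [-2.1202 -0.8411  0.2593]
```

Open stop reached. Relaxing the push, then releasing.

>>> send_rows([
  [[0.05,0.15,0.03,0,0,-0.6,0.8],[0.04,0.13,0,0,0,-0.6,0.8],[0,0,0,0,0,0,0.8]],
])

```text
time: 22.65
ee_pos: [0.4809, 0.1079, 0.0745]
eef_rot: [0.999, 0.042, 0.0, -0.0]
contact_force: [0.3, 1.0, 2.1]
opening: 0.174
grasp_force: 20.0
```

```bash
python3 f.py .5995 .119
```

```text
t 22.65 pos [0.4809 0.1079 0.0745] R 0.11910491227701855 theta 0.03363004742739416 tooltheta 0.023172049792944086 F tool [ 0.3935 -0.961  -2.1404] raw [0.3122 0.9892 2.1409] op 15.301115072732882 grip 19.999413249242934 tau [ 0.0865 -0.0455  0.1186]
```

>>> send_rows([
  [[0.0,-0.1,0,0,0,0.4,0.8],[0.0,-0.08,0,0,0,0.3,0.8],[0,0,0,0,0,0,0.8]],
])

```text
time: 22.9
ee_pos: [0.4809, 0.1086, 0.0745]
eef_rot: [0.999, 0.036, 0.0, 0.001]
contact_force: [-0.6, -4.4, 2.8]
opening: 0.173
grasp_force: 20.0
```

```bash
python3 f.py .5995 .119
```

```text
t 22.9 pos [0.4809 0.1086 0.0745] R 0.11907422189434316 theta 0.02715916007362544 tooltheta 0.011358136080622555 F tool [-0.9027  4.3871 -2.8153] raw [-0.5889 -4.4349  2.8234] op 15.19728246088546 grip 20.001640251721255 tau [-0.6328 -0.0688  0.1896]
```

>>> send_rows([
  [[0,0,0,0,0,0,4],[0,0,0,0,0,0,4],[0,0,0,0,0,0,4],[0,0,0,0,0,0,4],[0,0,-2,0,0,0,4],[0,0,-3.5,0,0,0,4],[0,0,-3.5,0,0,0,4],[0,0,-3.5,0,0,0,4]],
])

```text
time: 23.57
ee_pos: [0.4797, 0.1095, 0.1997]
eef_rot: [0.999, 0.036, -0.001, -0.0]
contact_force: [0.1, -0.2, -0.5]
opening: 0.452
grasp_force: 0.0
```

>>> send_rows([
  [[-2,0,-2,0,0,0,4],[-2,0,-2,0,0,0,4],[0,0,0,0,0,0,4],[0,0,0,0,0,0,4]],
])

```text
time: 23.9
ee_pos: [0.4412, 0.1069, 0.2401]
eef_rot: [0.999, 0.036, 0.002, -0.0]
contact_force: [-0.9, 0.1, -0.2]
opening: 0.453
grasp_force: 0.0
```

```bash
python3 look.py 7
python3 - <<'E'
from h import *
p,_=viewer.read_camera("side"); a=p[120:370,200:520,::-1]; cv2.imwrite("pics/side7.png",cv2.resize(a,(768,600),interpolation=cv2.INTER_CUBIC))
E
```

```text
23.9 [0.4412 0.1069 0.2401] [ 0.9974  0.0714  0.0034  0.0713 -0.9975  0.0008] [-0.866   0.0781 -0.2426] [ 0.1827 -0.1688  2.0534  0.0002  1.2535  1.682 ]
porcelain_hinge 0.96 [550.9, 23.5] [ 0.6133 -0.113   0.053 ] [ 0.6102 -0.1062  0.0631]
porcelain_hinge 0.43 [62.6, 62.8] [0.5447 0.3651 0.053 ] [0.5432 0.3538 0.0677]
glass_knob 0.56 [313.6, 150.9] [0.4788 0.1084 0.09  ] [0.4811 0.1087 0.1112]
glass_hinge 0.67 [315.2, 21.7] [0.5987 0.1152 0.053 ] [0.596  0.1151 0.063 ]
green 268 median all [0.4785 0.1083 0.1108] top 225 [0.4774 0.1081 0.111 ] [0.4702 0.1008 0.106 ] [0.4844 0.1153 0.1127]
```

View pics/w7.png

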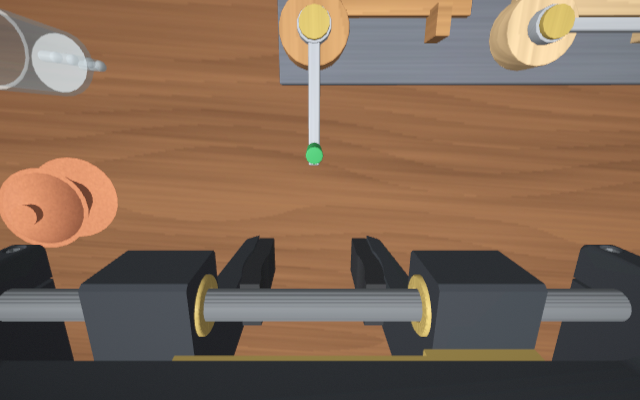

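View pics/side7.png

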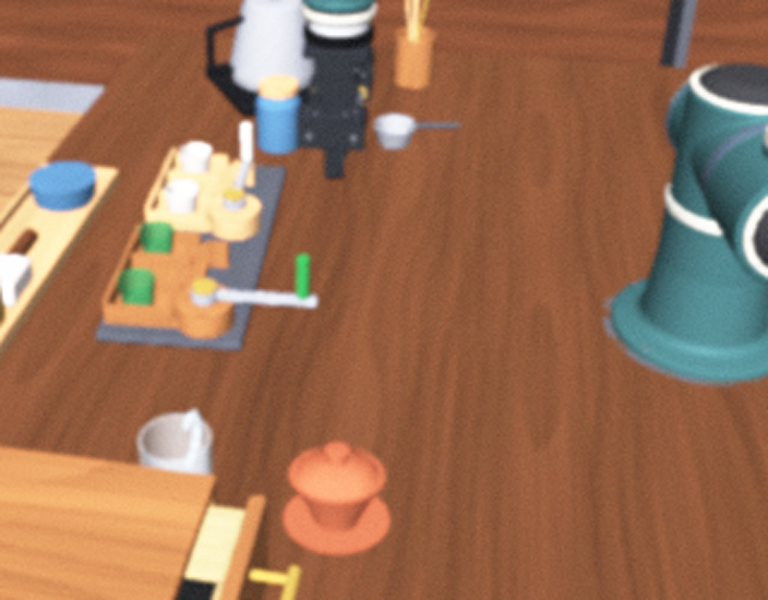

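The glass bar stands square to the board edge, knob at (314,155) in the wrist picture. The porcelain bar is closed, and the cups and other things are where they were. The gripper touches nothing, so I'm handing in.

```bash
python3 -c "
from station import ticket
print(ticket.sign_off())"
```

```text
the job is handed in; nothing more can be done
None
```

The porcelain bar swung freely and is fully closed; the glass bar bound at about 0.9 rad, was stopped at about 5 N and is back on its open stop, both knobs are released, nothing else looked moved, and the job is handed in at about 24 s.

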